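# Stack two tub lids on the sloping lid shelf

## Robot

A 6-joint arm with a two-finger parallel gripper is mounted at the origin on a cart in front of the work surface, level with it; the furniture and walls round the work are solid. World frame = base frame: x ahead of the robot, y to its left, z up, the work surface at z = 0. Lengths are in m, angles in degrees, forces in N, time in s.
With the tool pointing down it reaches from about 0.325 to 1 m from the base axis. Payload 5.1 kg.
Tool frame: the origin (TCP) lies at the very end of the fingers, on their centre line; the grasp point (between the pads) lies 19 mm behind it (tcp_to_grasp is the distance from the TCP to the grasp point, in m); z points along the fingers, y is the line along which they close (so a half turn about z gives the same grasp; the last joint's range is limited). The gripper opens to 85 mm and grips with 20 to 120 N. Pads are 22 mm wide; open, the fingers measure 114 mm over their backs; the gripper's body (76 mm by 85 mm) begins 54 mm behind the grasp point. The pads swing forward as they close: fully open they stand 13 mm farther back than shut.
Start: joints at [65.226, 7.093, 94.555, -0, 78.352, -4.733], TCP at [0.223, 0.611, 0.231] pointing down, gripper open.
Joint ranges: [-149.61, 149.61], [-58.7, 133.49], [1.44, 155.28], [-77.14, 257.14], [18.33, 153.61], [-166.67, 166.67]. Speed limits (degrees/s): [147.25, 147.25, 180, 180, 180, 180].

## Interface

Orientations are given as [roll, pitch, yaw] about the fixed x, y, z axes, in that order (R = Rz(yaw) Ry(pitch) Rx(roll)).
In Python, from rig import get_state, capture, camera_info, close_job, tcp_to_grasp gives the robot as it stands. The module is installed in compiled form; this text tells all that it offers.
- The arm moves only by the shell command python3 -m jog 'ROWS' [FORCE]. ROWS is JSON, a list of rows, each a list of 5 numbers: the shift along the tool's x, y, z in m, then the turn about the tool's z in degrees, then the finger opening in m, from 0 to 0.0854. A call has 1 to 20 rows; each row is the pose to reach, as a shift and turn from the pose commanded when the call began, along the tool's axes at that moment; what a row does not reach only later rows make up. A row lasts 1/12 s, in which the tool goes at most 41.7 mm and 7.16 degrees, less where a joint would pass 70% of its speed; a pose out of reach is approached as far as the arm can. A call with a gripper value outside its range is refused whole. The fingers move at their own pace and stop on an object; FORCE is the grip in N (left out, the last holds). Time passes only in rows, so rows that repeat a pose let the fingers close. It gives the time, the measured TCP pose, the force, the opening and the grip force at its end, in the units of the state.
- get_state(): the state, without advancing time (a new reading comes with each control period).
- capture(name): name is "side" or "top" or "wrist"; returns (picture, depth): 384x512x3 uint8, red, green, blue; 384x512 float32, m along the optical axis (not along the pixel's ray), 0 where there is no reading.
- camera_info(name): a dict with "fx", "fy", "cx", "cy" (pixels), "R" (3x3) and "t" (3): a world point X has camera coordinates R X + t; the wrist camera has in their place "tool_from_camera" (4x4, takes a point from camera to tool coordinates, whose origin is the TCP and whose axes are the flange's). Camera axes: x right, y down, z forward; pixel columns grow to the right and rows downward; lengths in m; the calibration is good to about 2 mm. A picture is of the moment at which its call begins: read the wrist's pose just before it. camera_info takes no time and is no camera call.
- close_job(): hands the job in; it is judged then, once.
The state is a dict: "time": time; "joint_positions": joint angles; "qd": joint speeds; "tau": joint torques, N m; "ee_pos": TCP position; "tool_rot": TCP orientation; "ft_force": force on the tool from outside, world axes, zero at the start; "torque": the same for the moment, N m; "finger_gap": finger opening in m; "finger_force": force on a finger pad.
Only numpy, scipy, OpenCV 4.12 (cv2) and the standard library are available. Lean on these libraries where they do the work, as an engineer would, in place of code of your own. Each camera call takes 0.05 s, during which the arm holds its last target. There are 200 camera calls.

## Task

Slide the two pink lids along the metal rack's flat deck, one after the other and without lifting them off, onto its sloping shelf, and push each one all the way down to the backstop, so that they end as a neat stack lying flat on the slope, one on top of the other, both touching the backstop. Leave the cup and the two bottles where they stand, and let go of everything at the end.

Things in the scene. Friction and masses are not known exactly. Their poses are not given: they have to be found in the camera images.
- rack: bare metal lid rack, fixed to the table. Origin on the table top under the middle of the line where the flat deck ends and the sloping shelf begins; x points along the lane from deck to shelf (the way lids are pushed), y across it, z up. The level deck, its top 70 mm up, runs from x = -350 mm to x = 0. The lids start flat on it, one behind the other, up to 18 mm off the middle, 60 mm or more apart.
- deck_end (a point): middle of the deck's end edge, on the deck's top surface, axes as the rack's. The deck is 144 mm wide between lips 8 mm high; over its last 52 mm two upright guides 28 mm high narrow it to 112 mm. From this edge the shelf falls away at 20 degrees.
- shelf: sloping metal shelf of the rack, 155 mm long, 112 mm wide between side walls 42 mm high, falling 20 degrees to a backstop square to it. Origin on its surface at the middle of the backstop's foot; x points down the slope into the backstop, z square to the surface. A lid that is home has its centre at x = -49, z = 8 (lower) or 24 mm (upper). Lids stick (friction about 0.6) and must be pushed down.
- backstop_top (a point): middle of the backstop's top edge, 46 mm above the shelf surface, axes as the shelf's. Behind a lid that is home, 57 mm of bare slope remain up to the deck's end, room for a fingertip. The top of the lower lid's rear rim is then about 4 mm below the deck's level, so the second lid slides straight over it.
- lid_1_mid (a point): centre of the lid that starts nearer the shelf, a round pink plastic tub lid, a flat disc 98 mm across and 16 mm thick, about 20 g; this point is its centre, half-way up (8 mm above its underside); z is the disc's axis. 
- lid_2_mid (a point): centre of the lid that starts farther from the shelf, a round pink plastic tub lid, a flat disc 98 mm across and 16 mm thick, about 20 g; this point is its centre, half-way up (8 mm above its underside); z is the disc's axis. 
- cup_mid (a point): bystander: steel cup, 72 mm across, 82 mm high, standing on the table beside the rack; the point is its centre, half-way up
- amber_bottle_mid (a point): bystander: small amber bottle with a black cap, 42 mm across, 85 mm high, standing on the table; the point is its centre, half-way up
- small_bottle_mid (a point): bystander: smaller dark bottle with a white cap, 30 mm across, 62 mm high, standing on the table; the point is its centre, half-way up
Not all that is in view belongs to the job. What is shaped like the part that bears lid_2_mid but green is not meant.

How it is judged (in metres and radians):
On the way:
1. one lid lies flat on the sloping shelf, against the backstop (((x of lid_1_mid in the frame of shelf between -0.054 and -0.044 m and z of lid_1_mid in the frame of shelf between 0.004 and 0.012 m and y of lid_1_mid in the frame of shelf between -0.012 and 0.012 m and angle between the z axis of lid_1_mid and the z axis of shelf, either way round below 0.09 rad) or (x of lid_2_mid in the frame of shelf between -0.054 and -0.044 m and z of lid_2_mid in the frame of shelf between 0.004 and 0.012 m and y of lid_2_mid in the frame of shelf between -0.012 and 0.012 m and angle between the z axis of lid_2_mid and the z axis of shelf, either way round below 0.09 rad))), for 0.2 s.
At the end, for the whole second after the job is handed in: Both lids are at rest on the sloping shelf, one flat on the shelf surface and the other flat on top of it (height within 4 mm, tilt to the slope under 0.09 rad), in the middle of the lane within 12 mm, and each touches the backstop within 5 mm. Either lid may be the lower one ((((x of lid_1_mid in the frame of shelf between -0.054 and -0.044 m and z of lid_1_mid in the frame of shelf between 0.004 and 0.012 m and y of lid_1_mid in the frame of shelf between -0.012 and 0.012 m and angle between the z axis of lid_1_mid and the z axis of shelf, either way round below 0.09 rad) and (x of lid_2_mid in the frame of shelf between -0.054 and -0.044 m and z of lid_2_mid in the frame of shelf between 0.02 and 0.028 m and y of lid_2_mid in the frame of shelf between -0.012 and 0.012 m and angle between the z axis of lid_2_mid and the z axis of shelf, either way round below 0.09 rad)) or ((x of lid_2_mid in the frame of shelf between -0.054 and -0.044 m and z of lid_2_mid in the frame of shelf between 0.004 and 0.012 m and y of lid_2_mid in the frame of shelf between -0.012 and 0.012 m and angle between the z axis of lid_2_mid and the z axis of shelf, either way round below 0.09 rad) and (x of lid_1_mid in the frame of shelf between -0.054 and -0.044 m and z of lid_1_mid in the frame of shelf between 0.02 and 0.028 m and y of lid_1_mid in the frame of shelf between -0.012 and 0.012 m and angle between the z axis of lid_1_mid and the z axis of shelf, either way round below 0.09 rad)))).
It fails at once if a lid is lifted off (its centre more than 60 mm above the deck) (z of any of lid_1_mid, lid_2_mid in the frame of rack above 0.13 m).
It fails at once if the cup or a bottle is moved by more than 20 mm or tipped over (distance of any of cup_mid, amber_bottle_mid, small_bottle_mid from where it was at the start of the episode above 0.02 m).
It also fails if it takes over 56 s, if anything falls off the work surface, if the arm or the gripper's body presses on something with over 40 N, if the wrist force passes 120 N, or if a joint passes its speed limit or range.

## Working session

There is one attempt and no reset: what is moved stays moved. The work goes in short steps, Python scripts to look and compute and a shell command to move; the robot and the scene stay as the last step left them, time stands still between calls to the robot, and variables do not carry over. Pictures are saved under pics/ and viewed, at most 10 in all, crops included, and the job is handed in when it is done.

```bash
mkdir -p pics
python3 - <<'E'
from rig import *
import cv2,numpy as np
print(get_state())
for n in ("top","side"):
    p,d=capture(n); cv2.imwrite(f"pics/{n}0.png",p[:,:,::-1]); np.savez(f"{n}0.npz",p=p,d=d)
    print(n,camera_info(n))
print(tcp_to_grasp, camera_info("wrist"))
E
```

```text
{'time': 0.0, 'joint_positions': array([ 6.52237491e+01,  7.13444900e+00,  9.46345634e+01,  1.99480330e-03,
        7.83539396e+01, -4.73218097e+00]), 'qd': array([ 0.06832652,  0.01528738,  0.08802156, -0.08587053,  0.0063606 ,
        0.03131744]), 'tau': array([ 1.22418853e-03, -4.23615646e+01, -3.65448332e+01,  5.24208986e-05,
        6.90426270e-03, -1.04329712e-05]), 'ee_pos': array([0.222534  , 0.61005536, 0.23003731]), 'tool_rot': array([-1.79877628e+02, -1.20895386e-02,  1.59955512e+02]), 'ft_force': array([ 0.41559167, -1.01874708,  0.10076432]), 'torque': array([ 0.01216625, -0.02085589,  0.02158726]), 'finger_force': 0.0, 'finger_gap': 0.08559633414896181}
top {'fx': 492.9502282735819, 'fy': 492.9502282735819, 'cx': 256.9265770409227, 'cy': 192.4466781375859, 'R': array([[-0.01955546, -0.9998054 , -0.00259757],
       [-0.99801073,  0.01967597, -0.05989521],
       [ 0.05993467,  0.00142113, -0.99820129]]), 't': array([-0.03870132,  0.5554413 ,  1.6032498 ])}
side {'fx': 368.7413735369594, 'fy': 368.7413735369594, 'cx': 255.07011977215637, 'cy': 190.50914557237707, 'R': array([[ 0.96519971, -0.26095481,  0.0170913 ],
       [-0.13260133, -0.54469143, -0.82808704],
       [ 0.22540277,  0.79700304, -0.56033896]]), 't': array([-0.5593742 ,  0.12211239,  1.01867847])}
0.0187 {'fx': 338.2589407336355, 'fy': 338.2589407336355, 'cx': 249.95424562783535, 'cy': 196.64081150722035, 'tool_from_camera': array([[-8.09073149e-04, -9.57965994e-01, -2.86880637e-01,
         7.34987709e-02],
       [ 9.99999657e-01, -7.23781475e-04, -4.03355318e-04,
        -2.59199591e-04],
       [ 1.78761787e-04, -2.86880865e-01,  9.57966251e-01,
        -1.42870056e-01],
       [ 0.00000000e+00,  0.00000000e+00,  0.00000000e+00,
         1.00000000e+00]])}
```

View pics/top0.png

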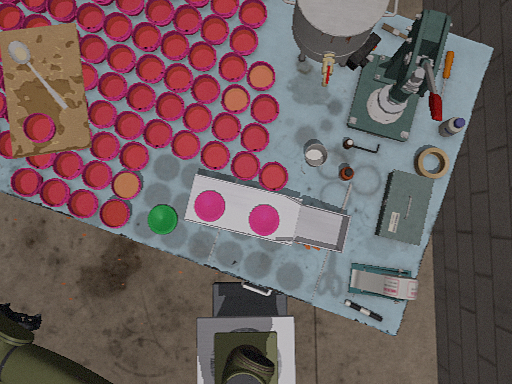

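View pics/side0.png

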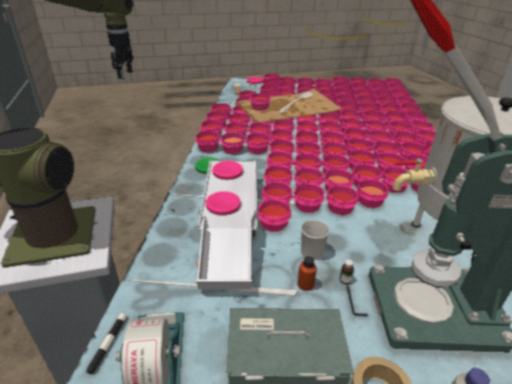

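The top view shows pink discs on the rack deck at (209,206) and (264,220). The shelf lies to the right, ending around (348,235). The possible confusions are the green disc at (162,219) and the pink/red tubs at (273,176) and (40,127), none of which are on the deck. So lid_1 is (264,220) and lid_2 is (209,206).

```bash
cat > h.py <<'E'
import numpy as np,cv2
from rig import *
def cloud(n,d):
    c=camera_info(n); v,u=np.mgrid[:384,:512]
    X=np.stack([(u-c['cx'])/c['fx']*d,(v-c['cy'])/c['fy']*d,d],-1)
    return (X-c['t'])@c['R']   # R^T (X-t)
E
python3 - <<'E'
from h import *
z=np.load('top0.npz');p,d=z['p'],z['d'];W=cloud('top',d)
cv2.imwrite('pics/crop.png',cv2.resize(p[150:270,140:370,::-1],None,fx=3.4,fy=3.4,interpolation=cv2.INTER_CUBIC))
h=cv2.cvtColor(p,cv2.COLOR_RGB2HSV)
m=((h[...,0]>155)&(h[...,1]>150)).astype(np.uint8)
m[:185]=0;m[240:]=0;m[:,:180]=0;m[:,300:]=0
n,l,s,c=cv2.connectedComponentsWithStats(m)
P=[]
for i in range(1,n):
    if s[i,4]>200: q=W[l==i]; P.append(np.median(q,0)); print(c[i],s[i,4],q.mean(0),P[-1])
# deck pixels
g=np.zeros_like(m);g[160:260,180:300]=1
dk=(g>0)&(m==0)&(abs(W[...,2]-0.07)<.008)&(d>0)
r=cv2.minAreaRect(W[dk][:,:2].astype(np.float32)*1000);print(dk.sum(),r,cv2.boxPoints(r))
# strip profile along lane
a=np.radians(-104);
print('z profile')
for (u,v) in [(285,224),(292,226),(300,228),(310,230),(320,232),(330,235),(338,237),(344,238),(348,240)]: print(u,v,W[v,u].round(3))
E
```

```text
[209.29861111 205.62222222] 720 [0.51151632 0.09955612 0.09760812] [0.51134904 0.10116491 0.08455543]
[263.63384189 219.71705964] 721 [ 0.46433068 -0.06888001  0.09776216] [ 0.46389463 -0.06920102  0.08496897]
3650 ((533.74951171875, -22.821624755859375), (373.62200927734375, 229.74478149414062), 75.49437713623047) [[ 375.74744 -174.90501]
 [ 598.16864 -232.45035]
 [ 691.7516   129.26176]
 [ 469.33038  186.8071 ]]
z profile
285 224 [ 0.45  -0.136  0.071]
292 226 [ 0.443 -0.159  0.07 ]
300 228 [ 0.436 -0.184  0.062]
310 230 [ 0.429 -0.217  0.051]
320 232 [ 0.421 -0.251  0.038]
330 235 [ 0.411 -0.284  0.03 ]
338 237 [ 0.404 -0.311  0.02 ]
344 238 [ 0.401 -0.325  0.054]
348 240 [ 0.392 -0.348 -0.005]
```

View pics/crop.png

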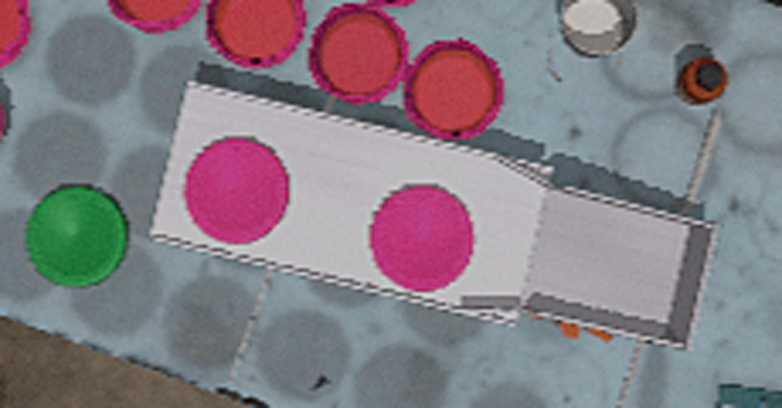

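Run:
```python
from h import *
z=np.load('top0.npz');p,d=z['p'],z['d'];W=cloud('top',cv2.medianBlur(d,5))
ci=camera_info('top')
def onplane(uv,h):
    r=ci['R'].T@np.array([(uv[0]-ci['cx'])/ci['fx'],(uv[1]-ci['cy'])/ci['fy'],1]);o=-ci['R'].T@ci['t'];return o+r*(h-o[2])/r[2]
l2=onplane((209.3,205.6),.085);l1=onplane((263.6,219.7),.085);print('lids',l1.round(4),l2.round(4))
s=cv2.cvtColor(p,cv2.COLOR_RGB2HSV)
# shelf plane from inner shelf pixels
poly=lambda q:cv2.fillPoly(np.zeros(d.shape,np.uint8),[np.array(q,np.int32)],1)>0
f=lambda x,y:(140+x/3.4,150+y/3.4)
q=W[poly([f(565,205),f(680,230),f(655,310),f(545,285)])];A=np.c_[q[:,:2],np.ones(len(q))]
for k in range(4):
    co=np.linalg.lstsq(A,q[:,2],rcond=None)[0];e=abs(q[:,2]-A@co);A,q=A[e<.008],q[e<.008]
print('shelf',co,'dir',np.degrees(np.arctan2(-co[1],-co[0])),'slope',np.degrees(np.arctan(np.hypot(co[0],co[1]))),len(q))
# deck: pixel edges: low-saturation white
m=((s[...,1]<35)&(s[...,2]>150)&poly([(185,165),(300,165),(300,262),(180,250)]))
m|=poly([f(190,140),f(480,200),f(460,285),f(175,230)])
m=cv2.morphologyEx(m.astype(np.uint8),cv2.MORPH_OPEN,np.ones((3,3)))
v,u=np.nonzero(m); P=np.array([onplane(t,.07)[:2] for t in zip(u,v)])
for yaw in (-105,-104.5,-104,):
    a=np.radians(yaw);e=np.array([np.cos(a),np.sin(a)]);n=np.array([-e[1],e[0]]);X=P@e;Y=P@n
    print(yaw,'Xmin',np.percentile(X,[0,.5]),[ (np.round(b,2),Y[abs(X-b)<.005].min().round(4),Y[abs(X-b)<.005].max().round(4)) for b in np.arange(X.min()+.02,X.max()-.02,.03)])
    print('lids lane',[(l[:2]@e,l[:2]@n) for l in(l1,l2)], 'edge along e at n-mid', )
    # deck end: intersect shelf plane z=.07 at mid n
    for nm in (0.47,.48,.49,.5):
        # co.(x e + nm n)+c=.07
        print(nm,(.07-co[2]-co[:2]@n*nm)/(co[:2]@e))
```

```text
lids [ 0.4644 -0.0689  0.085 ] [0.512  0.1008 0.085 ]
shelf [0.09574333 0.35046858 0.08691372] dir -105.27961364295743 slope 19.966648811078272 882
-105 Xmin [-0.3016065  -0.29930846] [(np.float64(-0.28), np.float64(0.412), np.float64(0.556)), (np.float64(-0.25), np.float64(0.4127), np.float64(0.5551)), (np.float64(-0.22), np.float64(0.4111), np.float64(0.5558)), (np.float64(-0.19), np.float64(0.4126), np.float64(0.5565)), (np.float64(-0.16), np.float64(0.4126), np.float64(0.5571)), (np.float64(-0.13), np.float64(0.4125), np.float64(0.557)), (np.float64(-0.1), np.float64(0.414), np.float64(0.5585)), (np.float64(-0.07), np.float64(0.4147), np.float64(0.5568)), (np.float64(-0.04), np.float64(0.4322), np.float64(0.5575)), (np.float64(-0.01), np.float64(0.4131), np.float64(0.5582)), (np.float64(0.02), np.float64(0.4306), np.float64(0.548)), (np.float64(0.05), np.float64(0.4382), np.float64(0.5395))]
lids lane [(np.float64(-0.053605560275545916), np.float64(0.4664572961333729)), (np.float64(-0.22984995688469967), np.float64(0.46848717050882044))] edge along e at n-mid
0.47 0.0488486311253
[... 1443 characters left out ...]
4(0.5598)), (np.float64(-0.12), np.float64(0.4155), np.float64(0.5593)), (np.float64(-0.09), np.float64(0.4157), np.float64(0.5602)), (np.float64(-0.06), np.float64(0.4159), np.float64(0.5579)), (np.float64(-0.03), np.float64(0.4329), np.float64(0.5581)), (np.float64(-0.0), np.float64(0.414), np.float64(0.5582)), (np.float64(0.03), np.float64(0.4302), np.float64(0.5477)), (np.float64(0.06), np.float64(0.4373), np.float64(0.5386))]
lids lane [(np.float64(-0.04545659357131564), np.float64(0.4673217984530622)), (np.float64(-0.22163872111259), np.float64(0.4724272525107272))] edge along e at n-mid
0.47 0.05706446427143838
0.48 0.05728783612300099
0.49 0.05751120797456361
0.5 0.057734579826126224
```

```bash
python3 -m jog '[[-0.01,-0.01,0,5,0.05],[-0.03,-0.03,0.005,10,0.05],[-0.055,-0.057,0.01,15,0.05],[-0.08,-0.083,0.02,20,0.05],[-0.105,-0.109,0.03,26,0.05],[-0.13,-0.135,0.03,32,0.05],[-0.155,-0.161,0.03,38,0.05],[-0.18,-0.187,0.03,44,0.05],[-0.205,-0.213,0.03,50,0.05],[-0.23,-0.239,0.03,56,0.05],[-0.255,-0.265,0.03,62,0.05],[-0.28,-0.291,0.03,68,0.05],[-0.305,-0.317,0.03,74,0.05],[-0.33,-0.343,0.03,79,0.05],[-0.36,-0.372,0.03,82,0.05],[-0.39,-0.404,0.03,84.5,0.05],[-0.42,-0.434,0.03,84.5,0.05],[-0.443,-0.46,0.03,84.5,0.05],[-0.451,-0.468,0.03,84.5,0.05],[-0.451,-0.468,0.03,84.5,0.05]]'
cat >> h.py <<'E'
a=np.radians(-104.5);e=np.array([np.cos(a),np.sin(a)]);n=np.array([-e[1],e[0]])
def lane(p): p=np.asarray(p);return np.r_[p[:2]@e-.0532,p[:2]@n-.4858,p[2]]  # rack frame estimate
def look(tag,wr=True):
    from scipy.spatial.transform import Rotation as Ro
    s=get_state();print('t',s['time'],'tcp lane',lane(s['ee_pos']).round(4),'rot',s['tool_rot'].round(2),'F',s['ft_force'].round(1),s['finger_gap'])
    p,d=capture('wrist');c=camera_info('wrist');cv2.imwrite(f'pics/{tag}.png',p[:,:,::-1])
    v,u=np.mgrid[:384,:512];X=np.stack([(u-c['cx'])/c['fx']*d,(v-c['cy'])/c['fy']*d,d],-1)
    T=c['tool_from_camera'];X=X@T[:3,:3].T+T[:3,3];X=X@Ro.from_euler('xyz',s['tool_rot'],degrees=True).as_matrix().T+s['ee_pos']
    return p,d,X
def topl(): # lids in lane coords, from top camera
    p,d=capture('top');W=cloud('top',d);L=np.stack([W[...,:2]@e-.0532,W[...,:2]@n-.4858,W[...,2]],-1)
    h=cv2.cvtColor(p,cv2.COLOR_RGB2HSV);m=(((h[...,0]>155)|(h[...,0]<3))&(h[...,1]>150)&(abs(L[...,1])<.08)&(L[...,0]>-.36)&(L[...,0]<.17)&(d>0)).astype(np.uint8)
    k,l,s,c=cv2.connectedComponentsWithStats(m)
    for i in range(1,k):
        if s[i,4]>100:
            q=L[l==i];print('top lid',s[i,4],'centre',np.median(q,0).round(4),'x range',np.percentile(q[:,0],[1,99]).round(4),'y',np.percentile(q[:,1],[1,99]).round(4))
    return p,L
E
python3 - <<'E'
from h import *
p,d,X=look('w1');topl()
E
```

```text
time: 1.77
ee_pos: [0.4866, 0.0141, 0.2009]
tool_rot: [-180.0, 0.0, 75.2]
ft_force: [-0.7, 0.1, -0.2]
finger_gap: 0.0496
finger_force: 0.0
t 1.7667 tcp lane [-0.1887 -0.0183  0.2009] rot [-1.7996e+02  2.0000e-02  7.5200e+01] F [-0.7  0.1 -0.2] 0.04962451498378696
top lid 226 centre [-0.3061 -0.0167  0.0857] x range [-0.3248 -0.2409] y [-0.058   0.0304]
top lid 625 centre [-0.0974 -0.0178  0.0851] x range [-0.1328 -0.0581] y [-0.064  0.026]
```

View pics/w1.png

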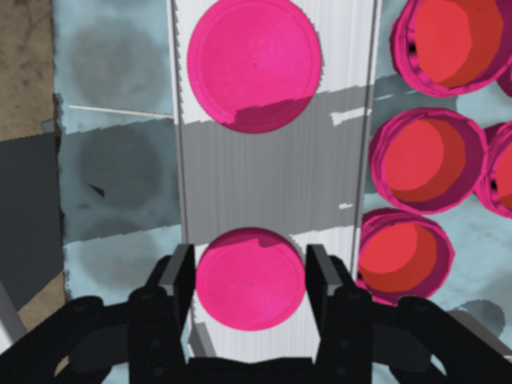

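The wrist view shows lid_1 at about (250,279) ahead of the fingers and lid_2 at (255,63) behind. Deck lips are at u≈180 and u≈365, and the tubs are to the right, outside the rack.

Run:
```python
from h import *
from scipy.spatial.transform import Rotation as Ro
s=get_state();p,d,X=look('w2');c=camera_info('wrist');T=c['tool_from_camera'];R=Ro.from_euler('xyz',s['tool_rot'],degrees=True).as_matrix()
def on(u,v,h):
    r=R@T[:3,:3]@np.array([(u-c['cx'])/c['fx'],(v-c['cy'])/c['fy'],1]);o=s['ee_pos']+R@T[:3,3];return lane(o+r*(h-o[2])/r[2])
h=cv2.cvtColor(p,cv2.COLOR_RGB2HSV);m=((h[...,0]>155)&(h[...,1]>150)&(abs(X[...,2]-.086)<.006)).astype(np.uint8);m[:,:180]=0;m[:,360:]=0
m=cv2.morphologyEx(m,cv2.MORPH_OPEN,np.ones((5,5)))
for q in cv2.findContours(m,0,2)[0]:
    if cv2.contourArea(q)>2000:
        P=np.array([on(*t[0],.086)[:2] for t in q]);(b,r)=cv2.minEnclosingCircle((P*1000).astype(np.float32));print('lid',b,r)
# deck lateral extents per row: white deck (low saturation), z about .07
k=(h[...,1]<40)&(abs(X[...,2]-.07)<.005)
for v in (30,150,190,210,300):
    u=np.nonzero(k[v])[0]; u=u[(u>150)&(u<385)]
    if len(u): print(v,u.min(),u.max(),on(u.min(),v,.07).round(4),on(u.max(),v,.07).round(4), np.median(X[v,u,2]))
```

```text
t 1.8667 tcp lane [-0.1909 -0.0198  0.2008] rot [-1.7991e+02 -2.0000e-02  7.5410e+01] F [ 0.5 -0.2 -0.3] 0.04994111802030686
lid (-107.0861587524414, -19.63688850402832) 48.581451416015625
lid (-281.6511535644531, -15.671236991882324) 47.58461380004883
30 177 375 [-0.31  -0.074  0.07 ] [-0.3096  0.0718  0.07  ] 0.0703249817843416
150 183 364 [-0.2214 -0.0748  0.07  ] [-0.2211  0.072   0.07  ] 0.07031796208354224
190 186 359 [-0.1878 -0.0743  0.07  ] [-0.1874  0.071   0.07  ] 0.07029486519873374
210 187 358 [-0.17   -0.0744  0.07  ] [-0.1697  0.0717  0.07  ] 0.07019611696007139
300 192 307 [-0.0817 -0.0747  0.07  ] [-0.0815  0.0322  0.07  ] 0.07066392673314259
```

```bash
python3 -m jog '[[0,0,0.03,0,0.05],[0,0,0.06,0,0.05],[0,0,0.09,0,0.05],[0,0,0.11,0,0.05],[0,0,0.12,0,0.05],[0,0,0.126,0,0.05],[0,0,0.126,0,0.05],[0,0,0.126,0,0.05]]'
python3 - <<'E'
from h import *
p,d,X=look('w3')
E
```

```text
time: 2.58
ee_pos: [0.4868, 0.0169, 0.0765]
tool_rot: [179.9, -0.0, 75.5]
ft_force: [0.3, 0.1, 0.1]
finger_gap: 0.05
finger_force: 0.0
t 2.5833 tcp lane [-0.1915 -0.0187  0.0765] rot [ 1.799e+02 -2.000e-02  7.552e+01] F [0.3 0.1 0.1] 0.0499945165274499
```

View pics/w3.png

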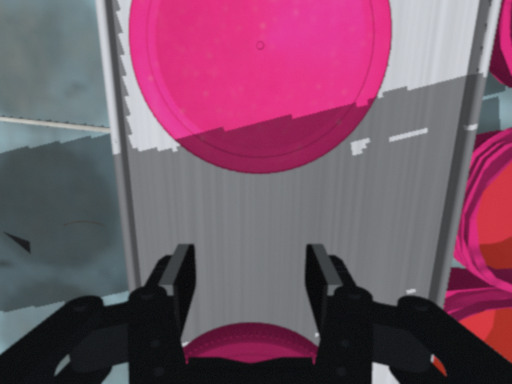

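Fingers stand in the gap between lid_2 (260,45) and lid_1 (250,345), with both lids clear of them. I'll lower a touch and push lid_1 diagonally to the middle.

```bash
python3 -m jog '[[0,0,0.002,0,0.05],[-0.008,0,0.004,0,0.05],[-0.018,0,0.004,0,0.05],[-0.026,0,0.004,0,0.05],[-0.032,0,0.004,0,0.05],[-0.039,0.002,0.004,0,0.05],[-0.046,0.0045,0.004,0,0.05],[-0.053,0.007,0.004,0,0.05],[-0.06,0.0095,0.004,0,0.05],[-0.067,0.012,0.004,0,0.05],[-0.074,0.0145,0.004,0,0.05],[-0.081,0.0175,0.004,0,0.05],[-0.088,0.0175,0.004,0,0.05],[-0.095,0.0175,0.004,0,0.05],[-0.102,0.0175,0.004,0,0.05],[-0.11,0.0175,0.004,0,0.05],[-0.11,0.0175,0.004,0,0.05]]'
python3 - <<'E'
from h import *
s=get_state();print(lane(s['ee_pos']))
p,L=topl()
p,d=capture('side');cv2.imwrite('pics/s1.png',cv2.resize(p[130:310,150:350,::-1],None,fx=3,fy=3))
E
```

```text
time: 4.05
ee_pos: [0.475, -0.0956, 0.0713]
tool_rot: [-180.0, 0.0, 75.4]
ft_force: [-0.1, -0.5, -0.3]
finger_gap: 0.05
finger_force: 0.0
[-0.07955502 -0.00195896  0.07131334]
top lid 717 centre [-0.2793 -0.0149  0.0846] x range [-0.3236 -0.2346] y [-0.06   0.029]
top lid 102 centre [ 0.0103 -0.0045  0.0851] x range [0.0027 0.0216] y [-0.0366  0.0297]
```

View pics/s1.png

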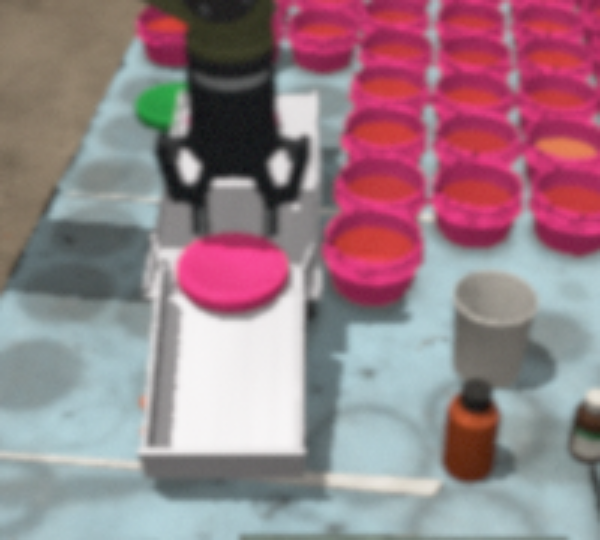

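Side view: the lid sits mid-lane at the deck's end, crop (232,272), with both fingers behind it and the guides clear. Next I'll push it over the edge.

```bash
python3 -m jog '[[-0.005,0,0,0,0.05],[-0.012,0,0,0,0.05],[-0.019,0,0,0,0.05],[-0.026,0,0,0,0.05],[-0.033,0,0,0,0.05],[-0.04,0,0,0,0.05],[-0.047,0,0,0,0.05],[-0.054,0,0,0,0.05],[-0.061,0,0,0,0.05],[-0.068,0,0,0,0.05],[-0.075,0,0,0,0.05],[-0.082,0,0,0,0.05],[-0.089,0,0,0,0.05],[-0.095,0,0,0,0.05],[-0.095,0,0,0,0.05]]'
cat >> h.py <<'E'
from scipy.spatial.transform import Rotation as Ro
def tilt():
    p,d=capture('top');W=cloud('top',d);L=np.stack([W[...,:2]@e-.0532,W[...,:2]@n-.4858,W[...,2]],-1)
    h=cv2.cvtColor(p,cv2.COLOR_RGB2HSV);m=((h[...,0]>155)&(h[...,1]>150)&(abs(L[...,1])<.065)&(L[...,0]>-.07)&(L[...,0]<.17)&(L[...,2]>.02)&(L[...,2]<.12))
    q=L[m];A=np.c_[q[:,:2],np.ones(len(q))]
    for k in range(4):
        co=np.linalg.lstsq(A,q[:,2],rcond=None)[0];r=abs(q[:,2]-A@co)<.006;A,q=A[r],q[r]
    print('n',len(q),'plane slope x,y deg',np.degrees(np.arctan(co[:2])).round(1),'height over shelf plane at x=.1:',((A[0:1,:2]*0+[.1,0])@co[:2]+co[2]-(.07-.1*.364))*.94,'x',np.percentile(q[:,0],[1,99]).round(4),'y',np.percentile(q[:,1],[1,50,99]).round(4))
E
python3 - <<'E'
from h import *
s=get_state();print(lane(s['ee_pos']));tilt()
p,d=capture('side');cv2.imwrite('pics/s2.png',cv2.resize(p[170:300,180:300,::-1],None,fx=4,fy=4))
E
```

```text
time: 5.4
ee_pos: [0.4514, -0.1875, 0.0714]
tool_rot: [180.0, 0.0, 75.4]
ft_force: [-0.7, 0.2, 0.8]
finger_gap: 0.0504
finger_force: 0.0
[ 0.01528048 -0.00186254  0.07140975]
n 1 plane slope x,y deg [ 0.2 -0.2] height over shelf plane at x=.1: [0.03360832] x [0.0555 0.0555] y [-0.0502 -0.0502 -0.0502]
```

View pics/s2.png

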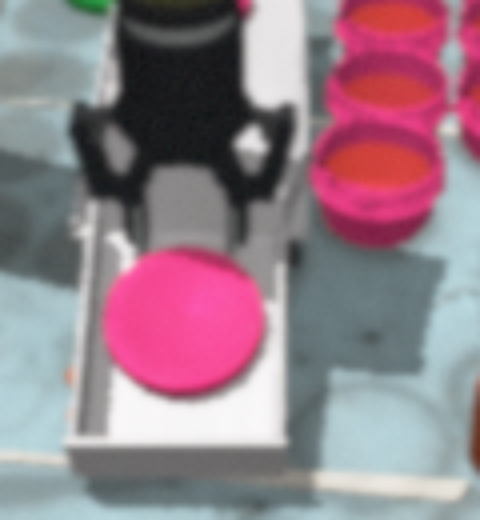

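Side view: lid_1 has tipped over and lies on the slope, crop (185,320), with the fingers just behind its rear rim. I'll check from wrist depth how far the fingertips really reach before descending.

Run:
```python
from h import *
s=get_state();p,d,X=look('w4')
R=Ro.from_euler('xyz',s['tool_rot'],degrees=True).as_matrix();t=(X-s['ee_pos'])@R
dark=(p.max(2)<75)&(d>0)&(abs(t[...,0])<.03)&(abs(t[...,1])<.07)
for sg in(-1,1):
    q=t[dark&(t[...,1]*sg>.02)&(t[...,2]>-.04)&(t[...,2]<.01)];print(sg,len(q),np.percentile(q[:,2],[50,90,97,99,100]).round(4),'x',np.percentile(q[q[:,2]>-.02][:,0],[1,50,99]).round(4),'y',np.percentile(q[q[:,2]>-.02][:,1],[1,99]).round(4))
L=np.stack([X[...,:2]@e-.0532,X[...,:2]@n-.4858,X[...,2]],-1)
h=cv2.cvtColor(p,cv2.COLOR_RGB2HSV);m=(h[...,0]>155)&(h[...,1]>150)&(L[...,0]>0)&(abs(L[...,1])<.06)
q=L[m];print('lid visible',len(q),np.percentile(q,[1,50,99],axis=0).round(4) if len(q) else '')
# deck profile at lane middle between the fingers
k=(h[...,1]<60)&(abs(L[...,1])<.012)
for a0 in np.arange(-.03,.03,.004):
    w=L[k&(abs(L[...,0]-a0)<.002)]
    if len(w)>5: print(a0.round(3),np.median(w[:,2]).round(4))
```

```text
t 5.5 tcp lane [ 0.0144 -0.002   0.0713] rot [-1.800e+02 -1.000e-02  7.542e+01] F [-0.2 -0.1 -0.4] 0.05011678830624474
-1 1922 [-0.0259 -0.0114 -0.0065 -0.0037  0.0098] x [-0.0152  0.0067  0.0113] y [-0.0561 -0.0257]
1 3368 [-0.0193 -0.0029  0.0028  0.0058  0.0098] x [-0.0176  0.0007  0.0206] y [0.024  0.0576]
lid visible 12826 [[ 0.0048 -0.0377  0.0537]
 [ 0.0433 -0.0027  0.0684]
 [ 0.0868  0.0317  0.1447]]
-0.03 0.0703
-0.026 0.0702
-0.022 0.0703
-0.018 0.0703
-0.014 0.0703
-0.01 0.0702
-0.006 0.0703
-0.002 0.0703
0.002 0.1508
0.006 0.1463
0.01 0.0661
0.014 0.0649
```

```bash
python3 -m jog '[[0.005,0,0,0,0.05],[0.005,0,0.004,0,0.05],[0,0,0.004,0,0.05],[-0.004,0,0.006,0,0.05],[-0.008,0,0.0075,0,0.05],[-0.013,0,0.0093,0,0.05],[-0.018,0,0.0111,0,0.05],[-0.023,0,0.013,0,0.05],[-0.028,0,0.0148,0,0.05],[-0.033,0,0.0166,0,0.05],[-0.036,0,0.0177,0,0.05],[-0.036,0,0.0177,0,0.05]]'
python3 - <<'E'
from h import *
s=get_state();print(lane(s['ee_pos']),s['ft_force'],s['ft_force'][:2]@e)
p,d=capture('side');cv2.imwrite('pics/s3.png',cv2.resize(p[170:300,180:300,::-1],None,fx=4,fy=4))
E
```

```text
time: 6.55
ee_pos: [0.4422, -0.2219, 0.0533]
tool_rot: [-180.0, -0.0, 75.4]
ft_force: [0.2, -0.3, 0.2]
finger_gap: 0.05
finger_force: 0.0
[ 0.0508701  -0.00215586  0.05329978] [ 0.17559419 -0.32831076  0.23092881] 0.27388801649891364
```

View pics/s3.png

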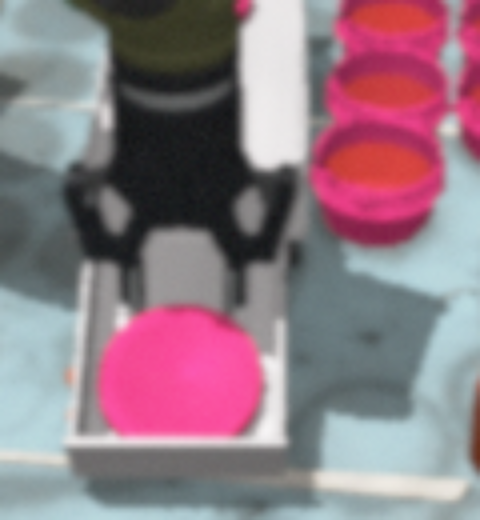

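Lid_1, crop (180,375), now lies nearly at the backstop. No contact force yet, so I'll creep on.

```bash
for k in 1; do python3 -m jog '[[-0.001,0,0.0003,0,0.05],[-0.002,0,0.0006,0,0.05],[-0.003,0,0.001,0,0.05],[-0.003,0,0.001,0,0.05]]'; done; python3 -c "
from h import *
s=get_state();print(lane(s['ee_pos']),s['ft_force'][:2]@e)"
python3 -m jog '[[-0.001,0,0.0003,0,0.05],[-0.002,0,0.0006,0,0.05],[-0.003,0,0.001,0,0.05],[-0.003,0,0.001,0,0.05]]';python3 -c "
from h import *
s=get_state();print(lane(s['ee_pos']),s['ft_force'][:2]@e)"
```

```text
time: 6.93
ee_pos: [0.4418, -0.2242, 0.0526]
tool_rot: [180.0, 0.0, 75.5]
ft_force: [-1.3, 0.3, 0.2]
finger_gap: 0.0499
finger_force: 0.0
[ 0.05322298 -0.00196769  0.05261475] -0.0019505433425500145
time: 7.27
ee_pos: [0.4415, -0.2258, 0.052]
tool_rot: [-180.0, -0.2, 75.4]
ft_force: [1.4, 6.9, 4.0]
finger_gap: 0.0501
finger_force: 3.7
[ 0.05484472 -0.00184751  0.05201361] -7.07377077497064
```

```bash
python3 -m jog '[[0.005,0,0,0,0.05],[0.008,0,-0.015,0,0.05],[0.01,0,-0.05,0,0.05],[0.02,0,-0.08,0,0.05],[0.05,0,-0.1,0,0.05],[0.085,0,-0.1,0,0.05],[0.12,0,-0.1,0,0.05],[0.155,0,-0.1,0,0.05],[0.19,-0.003,-0.1,0,0.05],[0.225,-0.006,-0.1,0,0.05],[0.26,-0.009,-0.1,0,0.05],[0.295,-0.012,-0.1,0,0.05],[0.33,-0.014,-0.1,0,0.05],[0.365,-0.014,-0.1,0,0.05],[0.395,-0.014,-0.1,0,0.05],[0.413,-0.014,-0.1,0,0.05],[0.413,-0.014,-0.1,0,0.05],[0.413,-0.014,-0.1,0,0.05]]'
python3 - <<'E'
from h import *
s=get_state();print(lane(s['ee_pos']));tilt();topl()
p,d,X=look('w5');L=np.stack([X[...,:2]@e-.0532,X[...,:2]@n-.4858,X[...,2]],-1)
h=cv2.cvtColor(p,cv2.COLOR_RGB2HSV);m=(h[...,0]>155)&(h[...,1]>150)&(abs(L[...,2]-.086)<.004)&(abs(L[...,1])<.075)
q=L[m];print(len(q),np.percentile(q,[0.5,99.5],axis=0).round(4))
E
```

```text
time: 8.77
ee_pos: [0.531, 0.1767, 0.1513]
tool_rot: [-180.0, 0.1, 75.6]
ft_force: [-0.1, 1.0, -0.3]
finger_gap: 0.0501
finger_force: 0.0
[-0.35726682 -0.01593769  0.15128747]
n 594 plane slope x,y deg [-19.5   0.4] height over shelf plane at x=.1: [0.01460637] x [0.0592 0.1458] y [-0.0472 -0.003   0.0421]
top lid 722 centre [-0.2791 -0.0157  0.085 ] x range [-0.3238 -0.2349] y [-0.0599  0.0287]
top lid 658 centre [ 0.1016 -0.0025  0.0485] x range [0.059  0.1455] y [-0.0479  0.0421]
t 8.8667 tcp lane [-0.356  -0.0158  0.1513] rot [-1.7999e+02  5.0000e-02  7.5440e+01] F [-0.9  0.6 -1.2] 0.05003359509493616
11576 [[-0.3297 -0.0595  0.0826]
 [-0.2383  0.0267  0.0869]]
```

Lid_1 is home: slope 19.5°, flat, y ≈ -3 mm. Now lid_2.

```bash
python3 -m jog '[[0,0,0.03,0,0.05],[0,0,0.055,0,0.05],[0,0,0.075,0,0.05],[0,0,0.082,0,0.05],[0,0,0.082,0,0.05],[-0.007,0,0.082,0,0.05],[-0.015,0,0.082,0,0.05],[-0.022,0,0.082,0,0.05],[-0.029,0.002,0.082,0,0.05],[-0.036,0.0045,0.082,0,0.05],[-0.043,0.007,0.082,0,0.05],[-0.05,0.0095,0.082,0,0.05],[-0.057,0.012,0.082,0,0.05],[-0.064,0.0145,0.082,0,0.05],[-0.072,0.0145,0.082,0,0.05],[-0.081,0.0145,0.082,0,0.05],[-0.09,0.0145,0.082,0,0.05],[-0.1,0.0145,0.082,0,0.05],[-0.11,0.0145,0.082,0,0.05],[-0.12,0.0145,0.082,0,0.05]]'
python3 -c "
from h import *
s=get_state();print(lane(s['ee_pos']),s['ft_force'][:2]@e);topl()"
```

```text
time: 10.58
ee_pos: [0.5146, 0.0554, 0.0696]
tool_rot: [-180.0, 0.0, 75.5]
ft_force: [0.4, 0.4, 0.2]
finger_gap: 0.05
finger_force: 0.1
[-0.23571217 -0.00142632  0.06959084] -0.4987913643711661
top lid 382 centre [-0.1648  0.003   0.0849] x range [-0.1909 -0.1369] y [-0.0439  0.0437]
top lid 661 centre [ 0.1013 -0.0028  0.0489] x range [0.059  0.1453] y [-0.0475  0.0421]
```

```bash
python3 -m jog '[[-0.01,0,0,0,0.05],[-0.02,0,0,0,0.05],[-0.03,0,0,0,0.05],[-0.04,0,0,0,0.05],[-0.05,0,0,0,0.05],[-0.06,0,0,0,0.05],[-0.07,0,0,0,0.05],[-0.08,0,0,0,0.05],[-0.09,0,0,0,0.05],[-0.1,0,0,0,0.05],[-0.11,0,0,0,0.05],[-0.12,0,0,0,0.05],[-0.13,0,0,0,0.05],[-0.14,0,0,0,0.05],[-0.15,0,0,0,0.05],[-0.158,0,0,0,0.05],[-0.166,0,0,0,0.05],[-0.174,0,0,0,0.05],[-0.182,0,0,0,0.05],[-0.19,0,0,0,0.05]]'
python3 -m jog '[[-0.007,0,0,0,0.05],[-0.014,0,0,0,0.05],[-0.021,0,0,0,0.05],[-0.028,0,0,0,0.05],[-0.035,0,0,0,0.05],[-0.042,0,0,0,0.05],[-0.049,0,0,0,0.05],[-0.055,0,0,0,0.05],[-0.055,0,0,0,0.05]]'
python3 - <<'E'
from h import *
s=get_state();print(lane(s['ee_pos']),s['ft_force'][:2]@e)
p,d=capture('side');cv2.imwrite('pics/s4.png',cv2.resize(p[170:300,180:300,::-1],None,fx=4,fy=4))
E
```

```text
time: 12.3
ee_pos: [0.4671, -0.1282, 0.0696]
tool_rot: [-180.0, -0.0, 75.5]
ft_force: [-0.2, 1.0, -0.1]
finger_gap: 0.0499
finger_force: 0.1
time: 13.05
ee_pos: [0.4534, -0.1818, 0.0697]
tool_rot: [180.0, 0.0, 75.4]
ft_force: [0.4, -1.1, 0.8]
finger_gap: 0.0501
finger_force: 0.0
[ 0.00927078 -0.00134823  0.0696957 ] 0.9238070552704097
```

View pics/s4.png

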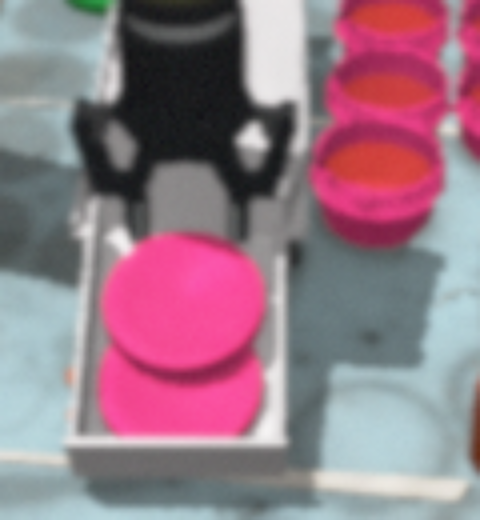

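The upper lid, crop (183,300), is sliding over the lower one, (180,390), tilted as it should be. I'll keep pushing.

```bash
python3 -m jog '[[-0.007,0,0,0,0.05],[-0.014,0,0,0,0.05],[-0.02,0,0.001,0,0.05],[-0.026,0,0.002,0,0.05],[-0.032,0,0.003,0,0.05],[-0.038,0,0.0035,0,0.05],[-0.043,0,0.0035,0,0.05],[-0.046,0,0.0035,0,0.05],[-0.046,0,0.0035,0,0.05]]'
python3 -c "
from h import *
s=get_state();print(lane(s['ee_pos']),s['ft_force'][:2]@e)"
python3 -m jog '[[-0.001,0,0,0,0.05],[-0.002,0,0,0,0.05],[-0.003,0,0,0,0.05],[-0.003,0,0,0,0.05]]'
python3 -c "
from h import *
s=get_state();print(lane(s['ee_pos']),s['ft_force'][:2]@e)"
```

```text
time: 13.85
ee_pos: [0.4419, -0.2259, 0.0662]
tool_rot: [180.0, 0.0, 75.4]
ft_force: [-0.1, -0.5, 0.0]
finger_gap: 0.0501
finger_force: 0.0
[ 0.054892  -0.0014313  0.0661752] 0.5274938280101201
time: 14.18
ee_pos: [0.4413, -0.2282, 0.0662]
tool_rot: [180.0, 0.0, 75.5]
ft_force: [-0.8, -0.2, 0.2]
finger_gap: 0.0497
finger_force: 0.0
[ 0.05723141 -0.0014505   0.06616955] 0.42962027490391547
```

```bash
python3 -m jog '[[-0.001,0,0,0,0.05],[-0.002,0,0,0,0.05],[-0.003,0,0,0,0.05],[-0.003,0,0,0,0.05]]'
python3 -c "
from h import *
s=get_state();print(lane(s['ee_pos']),s['ft_force'][:2]@e)"
python3 -m jog '[[-0.001,0,0,0,0.05],[-0.002,0,0,0,0.05],[-0.002,0,0,0,0.05]]'
python3 -c "
from h import *
s=get_state();print(lane(s['ee_pos']),s['ft_force'][:2]@e)"
```

```text
time: 14.52
ee_pos: [0.4405, -0.2309, 0.0662]
tool_rot: [-180.0, -0.0, 75.4]
ft_force: [-0.6, 1.7, 0.8]
finger_gap: 0.0499
finger_force: 0.7
[ 0.0600644  -0.00149496  0.06615721] -1.4791066529234653
time: 14.77
ee_pos: [0.4402, -0.2318, 0.0663]
tool_rot: [-180.0, -0.2, 75.4]
ft_force: [1.6, 5.7, 3.5]
finger_gap: 0.0501
finger_force: 3.6
[ 0.06097422 -0.00157976  0.06629332] -5.897813455461881
```

Contact with the backstop at ~6 N. Now I'll retreat clear and check.

```bash
python3 -m jog '[[0.006,0,0,0,0.05],[0.012,0,0,0,0.05],[0.014,0,-0.02,0,0.05],[0.016,0,-0.05,0,0.05],[0.04,0,-0.09,0,0.05],[0.075,0,-0.11,0,0.05],[0.11,0,-0.11,0,0.05],[0.145,0,-0.11,0,0.05],[0.18,0,-0.11,0,0.05],[0.21,0,-0.11,0,0.05],[0.23,0,-0.11,0,0.05],[0.23,0,-0.11,0,0.05],[0.23,0,-0.11,0,0.05]]'
python3 - <<'E'
from h import *
tilt();topl()
p,d=capture('side');a=cv2.resize(p[170:300,180:300,::-1],None,fx=3.3,fy=3.3)
p,d=capture('top');b=cv2.resize(p[180:260,280:354,::-1],(396,429))
cv2.imwrite('pics/fin.png',np.hstack([a,b]))
E
```

```text
time: 15.85
ee_pos: [0.4977, -0.0096, 0.1759]
tool_rot: [-180.0, 0.1, 75.6]
ft_force: [0.3, 0.2, 0.3]
finger_gap: 0.0499
finger_force: 0.0
n 571 plane slope x,y deg [-18.   -0.6] height over shelf plane at x=.1: [0.0294458] x [0.0628 0.1518] y [-0.0476 -0.0023  0.043 ]
top lid 750 centre [ 0.1041 -0.0024  0.0627] x range [0.0591 0.1525] y [-0.0485  0.0431]
```

View pics/fin.png

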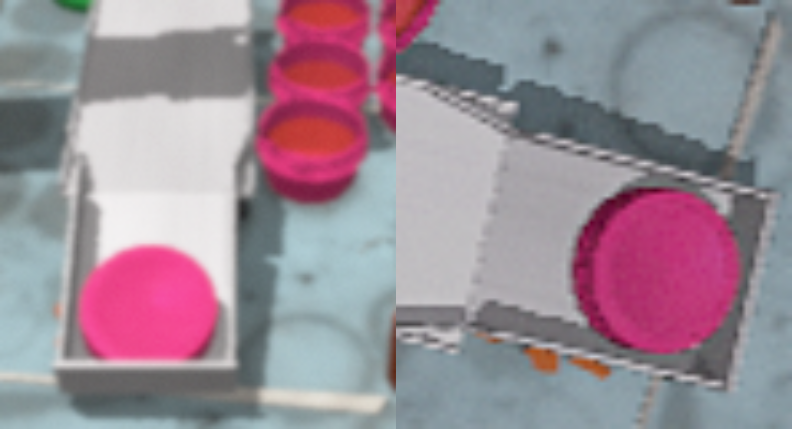

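The side view shows one neat disc against the backstop (148,305). The top view shows the upper lid at (668,270) with only a thin crescent of the lower lid behind it. The numbers agree: upper centre x ≈ 0.107, y ≈ -2 mm; lower lid's rear edge unmoved at 0.059; tilt within 2°. Handing in.

```bash
python3 -c "
from rig import *
print(close_job())"
```

```text
the job is handed in; nothing more can be done
None
```

Both pink lids are stacked flat on the slope against the backstop, the gripper is clear, and the job was handed in at about 16 s. The final camera check agreed with this; the hand-in returned no verdict, and I didn't re-measure the cup and bottles, though the arm never went near them.

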